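Close the combustion vessel on its bench stand

TASK

Swing the keeper bar of the stand fully shut into its detent so that the combustion vessel is retained; then push down lightly on the knurled collar on the vessel's neck and turn it until its hidden keyways drop over the pins, and push it fully home against its spring. Finish while holding the collar pushed home with the gripper (do not let go), with the keeper still shut, and leave everything else on the bench where it stands.

Things in the scene. Friction and masses are not known exactly. Their poses are not given: they have to be found in the camera images.
- stand: fixed aluminium stand. Base plate 180 x 170 x 12 mm, sides along the body's x and y, from x = -75 to 105 and y = -85 to 85 mm in this frame. Origin: at bench level under the vessel's axis; z up; -x is the open side of the nest, which the keeper bar closes. The nest's walls are no higher than 42 mm, its stop lug by the shut bar's end 59 mm
- keeper (a joint): angle (rad) of the keeper bar about its upright hinge: 0 = shut against its stop; grows to 1.5 as the free end swings away from the vessel (clockwise seen from above; it shuts anticlockwise). Starts between 0.55 and 1.0. Steel bar 14 mm wide, 12 mm thick, top 62 mm above the bench, swinging horizontally. Below 0.03 it is seated in the detent
- detent_ball (a point): top of the detent's sprung ball (16 mm diameter), on the stand under the free end of the shut bar. The bar meets the ball at about 0.2 rad, rides over it (4 to 8 N at the peg), and below about 0.04 rad the ball springs up behind the bar and holds it shut
- keeper_peg (a point): top centre of the upright grey round peg (14 mm diameter, 56 mm tall, top 118 mm above the bench) near the free end of the keeper bar; push it or grip it from above. It is 124 mm from the hinge; when shut it is at x = -44, y = -62 mm in the stand's frame
- keeper_hinge (a point): point on the keeper's upright hinge axis at the height of the bar's top, at x = -44, y = 62 mm in the stand's frame; the hinge post's top is 68 mm above the bench
- vessel: fixed polished-steel combustion vessel standing in the stand: body 60 mm diameter to 56 mm height, then a neck 32 mm diameter up to 110 mm and a 12 mm brass stub to 114 mm. Origin: centre of its underside, 12 mm above the bench; z up, x through the first pin
- pins (a point): point on the vessel's axis at the height of its three pins, 80 mm above the vessel's origin. The round pins, 5 mm thick, stick out 5 mm from the neck, hidden by the collar, at 0, 120 and 240 degrees about z from the vessel's x axis
- collar: loose dark steel knurled collar (a ring) round the vessel's neck: 50 mm outer diameter, 35 mm bore, 26 mm high, about 0.18 kg. Origin: centre of its underside; z up. At the start it stands on a sprung washer, its underside 84 mm above the vessel's origin and 1.5 mm above the pins' tops. Pushed home, its underside is 74 mm above the vessel's origin, 10 mm below the start
- keyways (a point): point on the collar's axis at its underside, where three hidden keyways open: about 8 mm wide, 8.5 mm deep, closed above and outside, at 0, 120, 240 degrees from the collar's x axis. The collar drops when its yaw is the vessel's plus a multiple of 120 degrees (within 6 degrees); turn it either way, at most 95 degrees the longer way, 60 the shorter
- washer_top (a point): top centre of the sprung washer (46 mm diameter) round the neck under the collar. Its spring pushes the collar up with 5 N at the start and 10 N when home, and lifts it again if it is let go
- spare: spare knurled collar, same look and size as the collar on the vessel (50 mm across, 26 mm high), lying loose on the bench beside the stand; not needed. Origin: centre of its underside
- crucible_a: small white porcelain crucible, 28 mm across, 20 mm high, on a far corner of the stand's base plate. Origin: centre of its underside
- crucible_b: second white porcelain crucible, 28 mm across, 20 mm high, on the other far corner of the stand's base plate. Origin: centre of its underside
- dish: shallow steel dish, 60 mm across, 14 mm high, on the bench in front of the stand (the keeper bar sweeps 36 mm above it). Origin: centre of its underside
- bottle: amber glass bottle, 64 mm across, 150 mm high, on the bench to one side. Origin: centre of its underside
- beaker: glass beaker, 68 mm across, 90 mm high, on the bench to one side. Origin: centre of its underside
- jar: white plastic jar with grey lid, 64 mm across, 80 mm high, on the bench to one side. Origin: centre of its underside
- spatula: spatula with a wooden handle, 170 mm long, lying on the bench near the robot

How it is judged:
On the way, in this order (a step that is already met when the one before it is completed fails the run):
1. the keeper bar is shut in its detent while the collar is still up (value of joint keeper below 0.03 rad and z of collar in the frame of vessel above 0.079 m), for 0.2 s.
2. the collar has dropped over the pins and is held home, keeper shut (z of collar in the frame of vessel between 0.07 and 0.0765 m and horizontal distance between collar and vessel below 0.004 m and angle between the z axis of collar and the z axis of vessel, either way round below 0.12 rad and contact force between the fingers and collar above 1 N and value of joint keeper below 0.03 rad), for 0.2 s.
At the end, for the whole second after the job is handed in: Keeper within 0.03 rad of shut; the fingers still touch the collar (over 1 N) and hold it round the neck (within 4 mm of the vessel's axis, tilt under 0.12 rad), its underside at most 2.5 mm above home (74 mm over the vessel's underside) through the last second (all of step 2); the arm keeps its last pose, push and grip.
It fails at once if another thing on the bench is moved more than 30 mm (distance of any of spare, crucible_a, crucible_b, dish, bottle, beaker, jar, spatula from where it was at the start of the episode above 0.03 m).
It also fails if it takes over 48 s, if anything falls off the work surface, if the arm or the gripper's body presses on something with over 40 N, if the wrist force passes 120 N, or if a joint passes its speed limit or range.

ROBOT

A 7-joint arm with a two-finger parallel gripper is mounted at the origin on the work surface. World frame = base frame: x ahead of the robot, y to its left, z up, the work surface at z = 0. Lengths are in m, angles in rad, forces in N, time in s.
With the tool pointing down it reaches from about 0.425 to 0.925 m from the base axis. Payload 6.8 kg.
Tool frame: the origin (TCP) lies between the finger pads; the fingertips stand 17 mm ahead of it and the grasp point (between the pads) lies 2 mm behind it; z points along the fingers, x is the direction in which the jaws open and shut, and the axes are right-handed (so a half turn about z gives the same grasp; the last joint's range is limited). The gripper opens to 85 mm and grips with 20 to 120 N. Pads are 22 mm wide; open, the fingers measure 114 mm over their backs; the gripper's body (76 mm by 85 mm) begins 54 mm behind the grasp point. The pads swing forward as they close: fully open they stand 13 mm farther back than shut.
Start: joints at [-1.276, 0.477, 0.022, 1.555, -0.011, 1.109, -0.083], TCP at [0.265, 0.621, 0.248] pointing down, gripper open.
Joint ranges: [-2.96, 2.96], [-0.34, 2.1], [-1.41, 1.46], [0.24, 2.44], [-1.37, 4.51], [0.17, 1.92], [-2.96, 2.96]. Speed limits (rad/s): [2.39, 2.39, 3.14, 3.14, 3.14, 3.14, 3.14].

INTERFACE

Orientations are given as a unit quaternion [w, x, y, z].
In Python, from station import readout, read_camera, get_calibration, bot, models gives the robot as it stands.
- The arm moves only by the tool carry_out, never from a script. Its argument "deltas" is a list of rows, each a list of 2 entries, a list of its own where there are three numbers: the shift along the tool's x, y, z in cm, then the turn about the tool's z in degrees. A call has 1 to 10 rows; each row is the pose to reach, as a shift and turn from the pose measured when the call began, along the tool's axes at that moment; what a row does not reach only later rows make up. A row lasts 1/8 s, in which the tool goes at most 62.5 mm and 10.7 degrees, less where a joint would pass 70% of its speed; a pose out of reach is approached as far as the arm can. A call with a gripper value outside its range is refused whole. "hand" is the opening, from 0 (shut) to 1 (fully open), set as the call begins (left out, the last holds). The fingers move at their own pace and stop on an object; "newtons" is the grip in N (left out, the last holds). Time passes only in rows, so rows that repeat a pose let the fingers close. It gives the time, the measured TCP pose, the force and the opening at its end, in the units of the state.
- readout.get_obs(): the state, without advancing time (a new reading comes with each control period).
- read_camera(name): name is "scene" or "top" or "wrist"; returns the picture (384x512x3 uint8, red, green, blue); there is no depth.
- get_calibration(name): a dict with "fov_y" (degrees; the focal length in pixels is half the picture's height over the tangent of half this angle, whatever the lens; pixels are square), "cx", "cy" (the principal point, pixels), "D" ([k1, k2, p1, p2, k3] as OpenCV has them; the pictures are not rectified), "world_from_camera" (4x4, takes a point from camera to world coordinates). Camera axes: x right, y down, z forward; pixel columns grow to the right and rows downward; lengths in m; the calibration is good to about 2 mm. A picture is of the moment at which its call begins: read the wrist's pose just before it. get_calibration takes no time and is no camera call; for the wrist camera it gives the pose at the moment of the call.
- bot.hand_in(): hands the job in, once; it reports no verdict.
Trained networks look in the newest picture that a camera, given by its name, has taken for a name from the list of things; names that differ only in an ending like _2 or _b are one class to them, and where a whole thing is asked for, a point or a joint stands for the part that bears it (a point fixed in the world has none). Each returns a list of dicts, best first, with "score" (0 to 1); they miss things now and then, are a little off and sometimes report something else, mostly with a low value. They report only what shows in the picture. A call takes as long as a camera call.
- models.spot_in(query, camera): "centre" ([row, column] in pixels, amid what is visible of it).
The state is a dict: "t": time; "q": joint angles; "joint_vel": joint speeds; "joint_torque": joint torques, N m; "eef_pos": TCP position; "tool_rot": TCP orientation; "contact_force": force on the tool from outside, world axes, zero at the start; "torque": the same for the moment, N m; "gripper_width": opening from 0.0 (shut) to 1.0 (fully open).
Only numpy, scipy, OpenCV 4.12 (cv2) and the standard library are available. Lean on these libraries where they do the work, as an engineer would, in place of code of your own. Each camera call takes 0.05 s, during which the arm holds its last target. There are 200 camera calls.

## Working session

There is one attempt and no reset: what is moved stays moved. The work goes in short steps, Python scripts to look and compute and a tool call to move; the robot and the scene stay as the last step left them, time stands still between calls to the robot, and variables do not carry over. Pictures are saved under pics/ and viewed, about 8 in all and at most 12, crops included, and the job is handed in when it is done.

Besides the shell and the picture viewer there is one more tool, called after ">>>" as name(argument=value, ...) on one line, values as JSON. carry_out: Moves the arm, as the interface text tells. Its arguments: {"type":"object","properties":{"deltas":{"type":"array"},"hand":{"type":"number"},"newtons":{"type":"number"}},"required":["deltas"]}

```bash
mkdir -p pics; cat > h.py <<'E'
import numpy as np, cv2
from station import readout, read_camera, get_calibration, bot, models
def K(c):
    f=192/np.tan(np.radians(c["fov_y"])/2)
    return np.array([[f,0,c["cx"]],[0,f,c["cy"]],[0,0,1]])
def ray(c,rc):
    p=cv2.undistortPoints(np.array([[[rc[1],rc[0]]]],float),K(c),np.array(c["D"],float))[0,0]
    T=np.array(c["world_from_camera"]); d=T[:3,:3]@[p[0],p[1],1]
    return T[:3,3],d/np.linalg.norm(d)
def atz(c,rc,z):
    o,d=ray(c,rc); return o+d*(z-o[2])/d[2]
def tri(rs):
    A=0;b=0
    for o,d in rs:
        P=np.eye(3)-np.outer(d,d);A=A+P;b=b+P@o
    x=np.linalg.solve(A,b); return x,[np.linalg.norm((np.eye(3)-np.outer(d,d))@(x-o)) for o,d in rs]
def proj(c,X):
    T=np.linalg.inv(np.array(c["world_from_camera"]))
    r,_=cv2.Rodrigues(T[:3,:3]); return cv2.projectPoints(np.atleast_2d(np.array(X,float)),r,T[:3,3],K(c),np.array(c["D"],float))[0][:,0]
def tooldelta(target):
    s=readout.get_obs(); w,x,y,z=s["tool_rot"]
    from scipy.spatial.transform import Rotation as R
    return R.from_quat([x,y,z,w]).inv().apply(np.array(target)-s["eef_pos"])*100
E
cat > a.py <<'E'
from h import *
s=readout.get_obs(); print({k:np.round(v,3) for k,v in s.items() if k not in("joint_vel","joint_torque")})
ims=[]
for cam in("scene","top"):
    im=read_camera(cam); c=get_calibration(cam); ims.append(im)
    print(cam,c["fov_y"],np.round(np.array(c["world_from_camera"])[:3,3],3))
    for q in["keeper_peg","keeper_hinge","collar","vessel","stand","detent_ball","crucible_a","dish"]:
        print(q,[(np.round(r["centre"],1).tolist(),round(r["score"],2)) for r in models.spot_in(q,cam)[:4]])
    cv2.imwrite(f"pics/{cam}0.png",cv2.resize(im[:,:,::-1],(800,600)))
E
python3 a.py
```

```text
{'t': np.float64(0.0), 'q': array([-1.276,  0.478,  0.022,  1.556, -0.012,  1.109, -0.083]), 'eef_pos': array([0.264, 0.62 , 0.247]), 'tool_rot': array([ 0.001,  0.834,  0.551, -0.001]), 'contact_force': array([-0.067, -0.288, -0.944]), 'torque': array([-0.051,  0.024, -0.043]), 'gripper_width': np.float64(1.004)}
scene 57.492223758615694 [0.999 0.205 0.791]
keeper_peg [([217.9, 308.3], 0.75), ([281.6, 340.1], 0.73)]
keeper_hinge [([265.4, 289.2], 0.84)]
collar [([239.5, 291.6], 0.61)]
vessel [([252.0, 292.3], 0.95), ([240.2, 297.0], 0.2)]
stand [([266.2, 292.2], 0.68)]
detent_ball []
crucible_a [([291.8, 301.8], 0.64), ([273.8, 258.2], 0.41), ([244.8, 428.2], 0.24)]
dish [([186.8, 365.3], 0.67), ([268.7, 289.3], 0.64), ([217.0, 312.4], 0.59), ([214.0, 293.6], 0.54)]
top 56.923230544081285 [ 0.404 -0.012  1.223]
keeper_peg [([184.1, 209.3], 0.73)]
keeper_hinge [([164.4, 223.7], 0.88)]
collar [([161.0, 214.4], 0.6)]
vessel [([156.6, 211.8], 0.73)]
stand [([159.5, 220.7], 0.76)]
detent_ball []
crucible_a [([152.4, 214.4], 0.57), ([138.4, 229.6], 0.49)]
dish [([199.7, 221.0], 0.67), ([177.3, 382.6], 0.6)]
```

```bash
cat > b.py <<'E'
from h import *
for cam,r0,r1,c0,c1 in(("scene",150,330,200,440),("top",90,240,120,320)):
    im=read_camera(cam)[r0:r1,c0:c1]; cv2.imwrite(f"pics/{cam}c.png",cv2.resize(im[:,:,::-1],(800,600),interpolation=cv2.INTER_CUBIC))
cs,ct=get_calibration("scene"),get_calibration("top")
for n,a,b in(("peg",(217.9,308.3),(184.1,209.3)),("hinge",(265.4,289.2),(164.4,223.7)),("collar",(239.5,291.6),(161,214.4))):
    print(n,*tri([ray(cs,a),ray(ct,b)]))
E
python3 b.py
```

```text
peg [0.5418154  0.14651544 0.06670275] [np.float64(0.0028889266207546443), np.float64(0.002888926620754624)]
hinge [ 0.62576207  0.12535029 -0.0526309 ] [np.float64(0.010140356099281085), np.float64(0.010140356099281054)]
collar [0.61768643 0.13107144 0.07558821] [np.float64(0.0027888803130487498), np.float64(0.0027888803130487697)]
```

View pics/scenec.png

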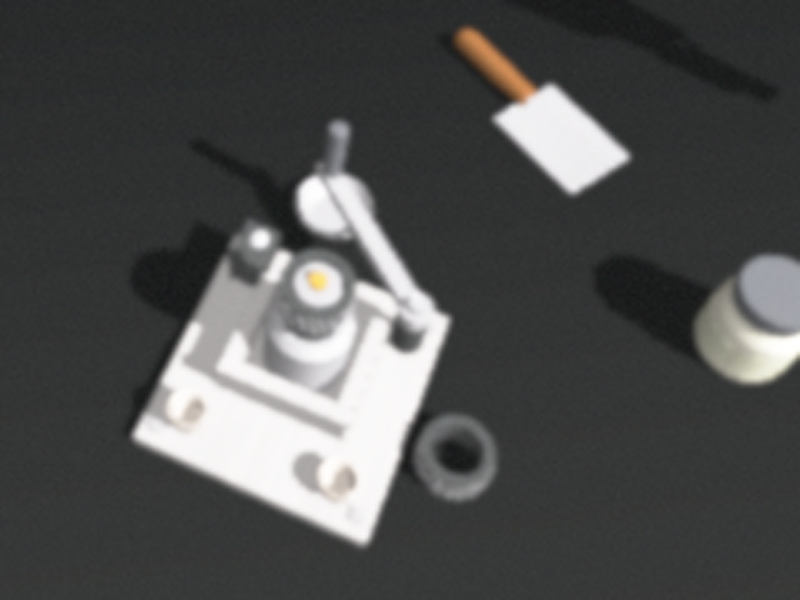

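View pics/topc.png

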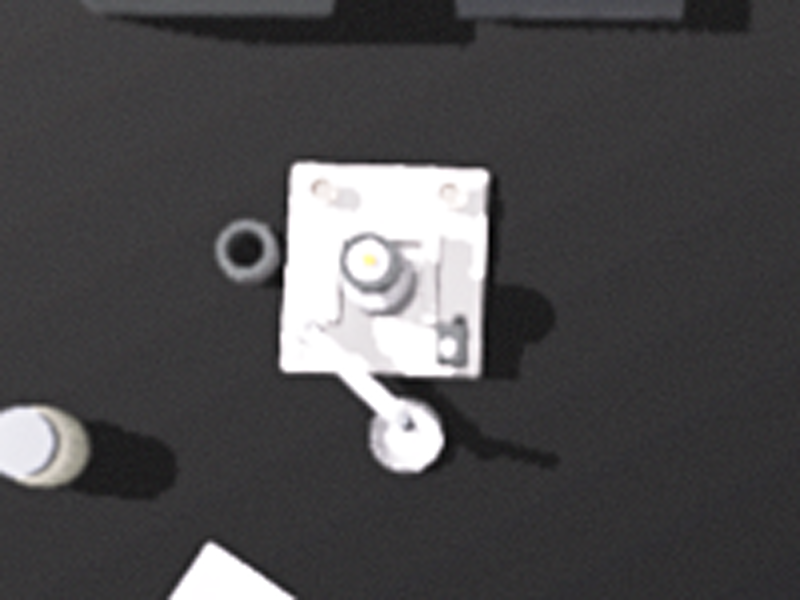

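Scene crop: the peg top is at (339,128), the stub at (317,281) and the plate corners at (133,437), (368,545) and (450,318). The dish lies under the bar's end, and the spare ring is right of the stand. Top crop: the stub is at (371,260) and the plate corners at (290,163), (490,170), (483,378) and (281,371). The peg top is hard to see there, over the dish.

```bash
cat > c.py <<'E'
from h import *
cs,ct=get_calibration("scene"),get_calibration("top")
S=lambda x,y:(150+(y+.5)*.3-.5,200+(x+.5)*.3-.5); T=lambda x,y:(90+(y+.5)/4-.5,120+(x+.5)/4-.5)
print("peg scene z.118",atz(cs,S(339,128),.118), "top", atz(ct,T(406,417),.118))
print("stub",tri([ray(cs,S(317,281)),ray(ct,T(371,260))]))
print("hinge s",atz(cs,S(420,303),.068))
n=lambda l:[np.round(p,4) for p in l]
P=[atz(ct,T(*p),.012)[:2] for p in((290,163),(490,170),(483,378),(281,371))]
Q=[atz(cs,S(*p),.012)[:2] for p in((368,545),(133,437),(450,318))]
print("top corners",n(P)); print("scene corners FL FR NL",n(Q))
# fit: body corners FL(105,85) FR(105,-85) NR(-75,-85) NL(-75,85)
B=np.array([[.105,.085],[.105,-.085],[-.075,-.085],[-.075,.085]])
A=np.array(P+Q); BB=np.vstack([B,B[[0,1,3]]])
def fit(B,A):
    b=B-B.mean(0);a=A-A.mean(0);H=(b[:,0]*a[:,1]-b[:,1]*a[:,0]).sum();th=np.arctan2(H,(b*a).sum());R=np.array([[np.cos(th),-np.sin(th)],[np.sin(th),np.cos(th)]])
    t=A.mean(0)-R@B.mean(0);return th,t,R
for b,a in((B,np.array(P)),(BB,A)):
    th,t,R=fit(b,a);h=t+R@[-.044,.062];p=t+R@[-.044,-.062];print("yaw",th,"org",t,"hinge",h,"pegshut",p)
    pk=atz(cs,S(339,128),.118)[:2]; v=pk-h; v0=p-h
    print("peg r",np.linalg.norm(v),"angle",np.arctan2(v0[1],v0[0])-np.arctan2(v[1],v[0]))
E
python3 c.py
```

```text
peg scene z.118 [0.50313879 0.1062583  0.118     ] top [0.50470992 0.10397303 0.118     ]
stub (array([0.62845213, 0.13491251, 0.12276425]), [np.float64(0.00011284923217384282), np.float64(0.00011284923217381287)])
hinge s [0.58509764 0.19986871 0.068     ]
top corners [array([0.7367, 0.2238]), array([0.7329, 0.0477]), array([0.5492, 0.0497]), array([0.5524, 0.2244])]
scene corners FL FR NL [array([0.7367, 0.2208]), array([0.7339, 0.0494]), array([0.5558, 0.2232])]
yaw -0.013149557102900732 org [0.62781177 0.13659258] hinge [0.58463082 0.19916579] pegshut [0.58300032 0.07517651]
peg r 0.12358297543270079 angle 0.7068860893932156
yaw -0.015042221109499772 org [0.62878082 0.13670966] hinge [0.58571838 0.19936448] pegshut [0.58385322 0.07537851]
peg r 0.12445139297443354 angle 0.7105104134458418
```

>>> carry_out(deltas=[[[-3.8,4.2,0],6.7],[[-7.6,8.4,0],13.4],[[-11.4,12.7,0],20.1],[[-15.2,16.9,0],26.8],[[-19,21.1,0],33.5],[[-22.7,25.3,0],40.2],[[-26.5,29.5,0],46.9],[[-30.3,33.8,0],53.6],[[-34.1,38,0],60.3],[[-37.9,42.2,0],67]], hand=0.5, newtons=40)

```text
t: 2.25
eef_pos: [0.5049, 0.1053, 0.2487]
tool_rot: [-0.0, 1.0, -0.002, 0.0]
contact_force: [1.0, 1.0, -0.6]
gripper_width: 0.498
```

```bash
cat > d.py <<'E'
from h import *
im=read_camera("wrist");c=get_calibration("wrist")
print(np.round(c["world_from_camera"],3))
for q in["keeper_peg","collar","vessel"]: print(q,[(np.round(r["centre"],1).tolist(),round(r["score"],2),np.round(atz(c,r["centre"],.118),4)) for r in models.spot_in(q,"wrist")[:3]])
print(proj(c,[[.504,.105,.118],[.6285,.1355,.126]]))
cv2.imwrite("pics/w1.png",im[:,:,::-1])
E
python3 d.py
```

```text
[[ 1.    -0.02  -0.002  0.508]
 [-0.02  -0.955 -0.297  0.173]
 [ 0.004  0.297 -0.955  0.373]
 [ 0.     0.     0.     1.   ]]
keeper_peg [([134.2, 293.7], 0.89, array([0.5407, 0.1504, 0.118 ])), ([146.7, 356.8], 0.73, array([0.6008, 0.1375, 0.118 ])), ([53.0, 133.5], 0.66, array([0.4022, 0.2213, 0.118 ]))]
collar [([145.7, 378.0], 0.57, array([0.6209, 0.138 , 0.118 ]))]
vessel [([147.0, 357.6], 0.91, array([0.6016, 0.1372, 0.118 ])), ([197.5, 311.6], 0.39, array([0.5598, 0.0876, 0.118 ]))]
[[255.66923605 181.8962565 ]
 [389.70853658 149.36972027]]
```

View pics/w1.png

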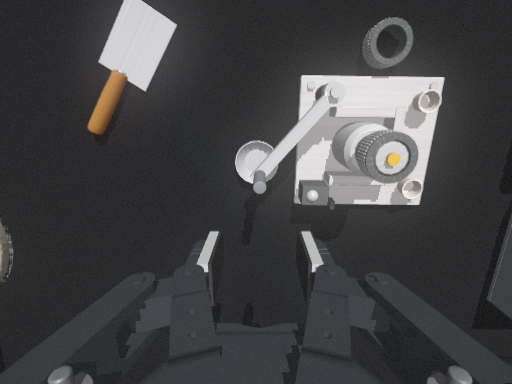

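The wrist view shows the peg's round top at (260,180), the stub at (394,159) and the collar around it. Next I'll check these against the other views.

```bash
cat > e.py <<'E'
from h import *
R=[]
for cam in("scene","top","wrist"):
    im=read_camera(cam);c=get_calibration(cam)
    hsv=cv2.cvtColor(im,cv2.COLOR_RGB2HSV); m=cv2.inRange(hsv,(12,120,120),(32,255,255))
    n,l,st,ce=cv2.connectedComponentsWithStats(m)
    for i in range(1,n):
        if st[i,4]<4: continue
        w=atz(c,ce[i][::-1],.126); print(cam,st[i,4],ce[i],w)
        if np.hypot(w[0]-.63,w[1]-.135)<.03: R.append(ray(c,ce[i][::-1]))
print(tri(R),len(R))
c=get_calibration("wrist"); print("peg",atz(c,(180,260),.118),tri([ray(c,(180,260)),ray(get_calibration("scene"),(188.0,301.3))]))
im=read_camera("wrist"); cv2.imwrite("pics/w2.png",cv2.resize(im[120:220,220:440,::-1],(800,364),interpolation=cv2.INTER_CUBIC))
E
python3 e.py
```

```text
scene 368 [132.96195652 130.23097826] [ 0.51103339 -0.3709422   0.126     ]
scene 49 [142.71428571 154.20408163] [ 0.57240882 -0.29665029  0.126     ]
scene 165 [348.41818182 168.75757576] [0.40685688 0.19275168 0.126     ]
scene 7 [294.71428571 234.        ] [0.6303556 0.1353314 0.126    ]
top 212 [377.53301887 205.12735849] [ 0.47729523 -0.38245     0.126     ]
wrist 935 [106.93048128 102.7368984 ] [0.37025224 0.19047002 0.126     ]
wrist 130 [394.2        162.40769231] [0.62871344 0.13802941 0.126     ]
(array([0.62959274, 0.13642164, 0.12427042]), [np.float64(0.0012697978199485269), np.float64(0.0012697978199484585)]) 2
peg [0.50382363 0.11908577 0.118     ] (array([0.50296382, 0.11194451, 0.11517518]), [np.float64(0.006286379885781331), np.float64(0.006286379885781346)])
```

View pics/w2.png

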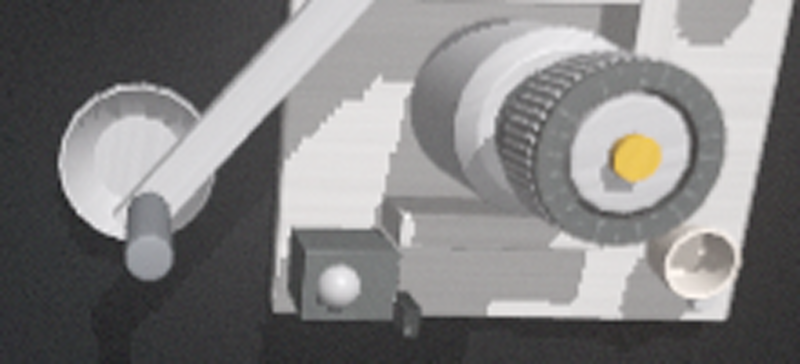

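The enlarged crop puts the peg top at (150,258), which is wrist pixel col 261, row 191. The ball shows at crop (340,285), left of the stop lug.

```bash
cat > f.py <<'E'
from h import *
c=get_calibration("wrist"); S=get_calibration("scene")
print(readout.get_obs()["eef_pos"])
print("peg",atz(c,(190.9,261),.118),tri([ray(c,(190.9,261)),ray(S,(188.0,301.3))]))
print("ball z.05",atz(c,(120+285*.275,220+340*.275),.05),"collar top",atz(c,(120+150*.275,220+632*.275),.122))
print(np.round(tooldelta([.504,.1055,.100]),2))
E
python3 f.py
```

```text
[0.50378013 0.10847887 0.24822153]
peg [0.50482251 0.107953   0.118     ] (array([0.50461603, 0.10735387, 0.11956737]), [np.float64(0.0010408181779037477), np.float64(0.0010408181779037679)])
ball z.05 [0.57192982 0.07782604 0.05      ] collar top [0.63019664 0.13843832 0.122     ]
[ 0.03  0.3  14.82]
```

>>> carry_out(deltas=[[[0.05,0.1,4],0],[[0.05,0.1,8],0],[[0.05,0.1,12],0],[[0.05,0.1,15],0],[[0.05,0.1,15],0]])

```text
t: 3.28
eef_pos: [0.5024, 0.1082, 0.0965]
tool_rot: [0.0, 1.0, 0.002, -0.002]
contact_force: [-0.0, 0.5, -0.1]
gripper_width: 0.497
```

>>> carry_out(deltas=[[[0,0,0],0],[[0,0,0],0],[[0,0,0],0],[[0,0,0],0],[[0,0,0],0],[[0,0,0],0]], hand=0, newtons=30)

```text
t: 4.03
eef_pos: [0.5036, 0.1087, 0.0976]
tool_rot: [-0.0, 1.0, 0.002, -0.001]
contact_force: [0.7, 0.9, 5.9]
gripper_width: 0.155
```

>>> carry_out(deltas=[[[0.58,0.48,0],0],[[1.2,0.93,0],0],[[1.8,1.33,0],0],[[2.47,1.7,0],0],[[3.14,2.02,0],0],[[3.83,2.3,0],0],[[3.83,2.3,0],0]])

```text
t: 4.9
eef_pos: [0.542, 0.0833, 0.0974]
tool_rot: [0.001, 1.0, 0.001, -0.002]
contact_force: [-3.2, -5.0, 6.1]
gripper_width: 0.157
```

>>> carry_out(deltas=[[[0.5,0.2,0],0],[[1.05,0.35,0],0],[[1.6,0.5,0],0],[[2.15,0.6,0],0],[[2.7,0.7,0],0],[[3.25,0.75,0],0],[[3.8,0.8,0],0],[[4.4,0.8,0],0],[[4.7,0.8,0],0],[[4.7,0.8,0],0]])

```text
t: 6.15
eef_pos: [0.5858, 0.0736, 0.0971]
tool_rot: [0.002, 1.0, 0.0, -0.005]
contact_force: [-13.2, -4.8, 14.9]
gripper_width: 0.152
```

>>> carry_out(deltas=[[[0.5,0,0],0],[[0.6,0,0],0],[[0.6,0,0],0]])

```text
t: 6.52
eef_pos: [0.5861, 0.0733, 0.0968]
tool_rot: [0.001, 1.0, -0.0, -0.012]
contact_force: [-22.5, -1.3, 22.6]
gripper_width: 0.156
```

>>> carry_out(deltas=[[[-0.1,0,0],0],[[-0.1,0,0],0]], hand=0.4)

```text
t: 6.78
eef_pos: [0.5854, 0.0735, 0.0966]
tool_rot: [0.001, 1.0, -0.0, -0.011]
contact_force: [0.2, -1.0, -0.6]
gripper_width: 0.402
```

>>> carry_out(deltas=[[[0,0,0],0],[[0,0,0],0],[[0,0,-3],0],[[0,0,-7],0],[[0,0,-11],0],[[0,0,-15],0],[[0,0,-15],0]])

```text
t: 7.65
eef_pos: [0.5911, 0.0739, 0.25]
tool_rot: [0.0, 1.0, -0.0, -0.008]
contact_force: [-0.8, 0.3, -0.5]
gripper_width: 0.4
```

```bash
cat > g.py <<'E'
from h import *
import sys
R=[];B=[]
for cam in("scene","top","wrist"):
    im=read_camera(cam);c=get_calibration(cam)
    m=cv2.inRange(cv2.cvtColor(im,cv2.COLOR_RGB2HSV),(12,100,110),(34,255,255))
    n,l,st,ce=cv2.connectedComponentsWithStats(m)
    for i in range(1,n):
        w=atz(c,ce[i][::-1],.126)
        if np.hypot(w[0]-.63,w[1]-.135)<.02 and st[i,4]>2: print(cam,st[i,4],ce[i],w);R.append(ray(c,ce[i][::-1]))
    p=proj(c,[.63,.1365,.1])[0].astype(int); p=np.clip(p,[90,80],[420,300]); s=70
    B.append(cv2.resize(im[p[1]-s:p[1]+s,p[0]-s:p[0]+s,::-1],(400,400),interpolation=cv2.INTER_CUBIC)); print(cam,"crop origin",p-s,"x",400/140)
print(tri(R)); o=readout.get_obs();print(o["t"],o["eef_pos"],o["contact_force"])
cv2.imwrite(f"pics/{sys.argv[1]}.png",np.hstack([B[0],B[2]]))
E
python3 g.py k1
```

```text
scene 13 [294.61538462 233.61538462] [0.62956466 0.13481667 0.126     ]
scene crop origin [224 169] x 2.857142857142857
top crop origin [142  85] x 2.857142857142857
wrist 141 [309.07801418 124.85815603] [0.6288129  0.13718334 0.126     ]
wrist crop origin [236  54] x 2.857142857142857
(array([0.62904776, 0.13593601, 0.12516001]), [np.float64(0.0012062218630858287), np.float64(0.001206221863085814)])
7.8 [0.58828472 0.07396817 0.24568051] [-0.13328629 -0.53431297  0.11949139]
```

View pics/k1.png

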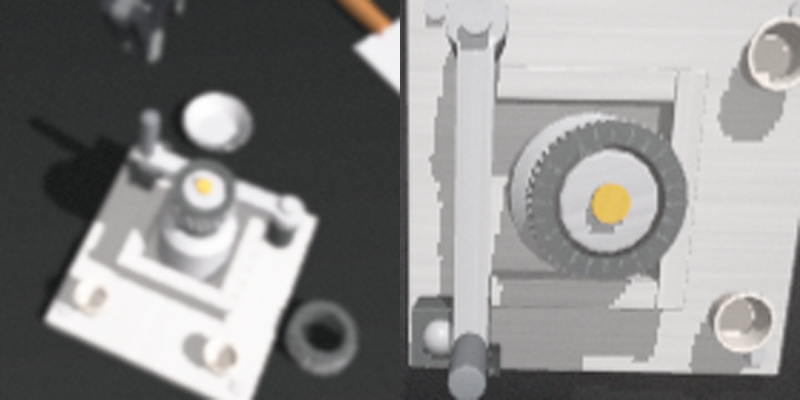

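The bar is parallel to the plate's edge, at crop x≈475. The ball stands free behind it at (438,335) and the peg is at (467,375), so the keeper is shut. The stub is at (609,203).

```bash
python3 -c "
from h import *
o=readout.get_obs();print(o['q'],o['eef_pos']);print(tooldelta([.629,.136,.109]))"
```

```text
[-0.57999366  0.37925985  0.45807315  1.76810316 -0.18954891  1.06226313
 -0.05355734] [0.58828472 0.07396817 0.24568051]
[ 4.39545231 -6.24088197 13.55004917]
```

>>> carry_out(deltas=[[[2.2,-3.1,0],0],[[4.3,-6.2,0],0],[[4.3,-6.2,0],0],[[4.3,-6.2,0],0]], hand=0.9)

```text
t: 8.3
eef_pos: [0.6305, 0.1351, 0.243]
tool_rot: [0.002, 1.0, -0.0, -0.013]
contact_force: [0.5, -0.4, -0.2]
gripper_width: 0.899
```

```bash
python3 g.py k2; python3 -c "
from h import *
print(tooldelta([.629,.136,.109]))"
```

```text
scene 12 [294.58333333 233.75      ] [0.62990011 0.13486667 0.126     ]
scene crop origin [224 169] x 2.857142857142857
top crop origin [142  85] x 2.857142857142857
wrist 125 [262.488 189.928] [0.63038069 0.13808784 0.126     ]
wrist crop origin [192 114] x 2.857142857142857
(array([0.62986312, 0.13615846, 0.12462267]), [np.float64(0.0015369266327384334), np.float64(0.0015369266327384386)])
8.45 [0.63085412 0.13451577 0.24418933] [ 0.13177674 -0.08346214 -0.12858885]
[ 0.14691508 -0.19368717 13.51883326]
```

>>> carry_out(deltas=[[[0.2,-0.2,4],0],[[0.2,-0.2,8],0],[[0.2,-0.2,11.5],0],[[0.2,-0.2,13.3],0],[[0.2,-0.2,13.3],0]])

```text
t: 9.07
eef_pos: [0.629, 0.1355, 0.1105]
tool_rot: [0.002, 1.0, -0.001, -0.013]
contact_force: [-0.8, 0.2, 0.9]
gripper_width: 0.898
```

>>> carry_out(deltas=[[[0,0,0],0],[[0,0,0],0],[[0,0,0],0],[[0,0,0],0],[[0,0,0],0]], hand=0, newtons=30)

```text
t: 9.7
eef_pos: [0.63, 0.1355, 0.1112]
tool_rot: [0.002, 1.0, -0.001, -0.012]
contact_force: [3.3, -1.3, 3.4]
gripper_width: 0.575
```

>>> carry_out(deltas=[[[0,0,0.2],0],[[0,0,0.4],0],[[0,0,0.4],0]], newtons=60)

```text
t: 10.07
eef_pos: [0.6302, 0.1354, 0.1102]
tool_rot: [0.001, 1.0, -0.002, -0.012]
contact_force: [-7.3, -1.6, 25.5]
gripper_width: 0.564
```

>>> carry_out(deltas=[[[0,0,0.15],4],[[0,0,0.15],8],[[0,0,0.15],12],[[0,0,0.15],16],[[0,0,0.15],20]])

```text
t: 10.7
eef_pos: [0.6314, 0.1359, 0.1106]
tool_rot: [0.002, 0.984, -0.176, -0.01]
contact_force: [0.3, -0.3, 14.6]
gripper_width: 0.569
```

>>> carry_out(deltas=[[[0,0,0.2],4],[[0,0,0.2],8],[[0,0,0.2],12],[[0,0,0.2],16],[[0,0,0.2],20]])

```text
t: 11.32
eef_pos: [0.631, 0.1355, 0.1104]
tool_rot: [0.004, 0.938, -0.345, -0.01]
contact_force: [-6.3, -1.2, 18.8]
gripper_width: 0.568
```

>>> carry_out(deltas=[[[0.05,0,0.2],4],[[0.05,0,0.2],8],[[0.05,0,0.2],12],[[0.05,0,0.2],16],[[0.05,0,0.2],20]])

```text
t: 11.95
eef_pos: [0.6307, 0.1358, 0.1103]
tool_rot: [0.005, 0.864, -0.503, -0.011]
contact_force: [-6.9, 0.8, 20.5]
gripper_width: 0.57
```

>>> carry_out(deltas=[[[-0.05,0.08,0.2],4],[[-0.05,0.08,0.2],8],[[-0.05,0.08,0.2],12],[[-0.05,0.08,0.2],16],[[-0.05,0.08,0.2],20]])

```text
t: 12.58
eef_pos: [0.6305, 0.1366, 0.1102]
tool_rot: [0.006, 0.763, -0.646, -0.01]
contact_force: [-1.1, -0.2, 12.5]
gripper_width: 0.573
```

>>> carry_out(deltas=[[[0,0,0.2],4],[[0,0,0.2],8],[[0,0,0.2],12],[[0,0,0.2],16],[[0,0,0.2],20]])

```text
t: 13.2
eef_pos: [0.6299, 0.138, 0.1081]
tool_rot: [-0.007, -0.639, 0.769, 0.01]
contact_force: [-0.9, 2.2, 4.7]
gripper_width: 0.568
```

```bash
python3 g.py k3; python3 -c "
from h import *
o=readout.get_obs();print(o['q'],o['torque'])"
```

```text
scene 17 [295.         233.64705882] [0.6292995  0.13559469 0.126     ]
scene crop origin [224 169] x 2.857142857142857
top crop origin [142  85] x 2.857142857142857
wrist 533 [261.12382739 275.92682927] [0.6323738  0.13701381 0.126     ]
wrist crop origin [192 180] x 2.857142857142857
(array([0.63078686, 0.13638333, 0.12600253]), [np.float64(0.0014843530127510525), np.float64(0.0014843530127509777)])
13.35 [0.62985844 0.13788873 0.10802827] [-1.69888934  1.18579887  5.15558652]
[-0.85584623  0.74922958  0.82269937  1.76482394 -0.66951693  0.9570278
 -1.5010253 ] [0.41699863 0.08804885 0.12498692]
```

View pics/k3.png

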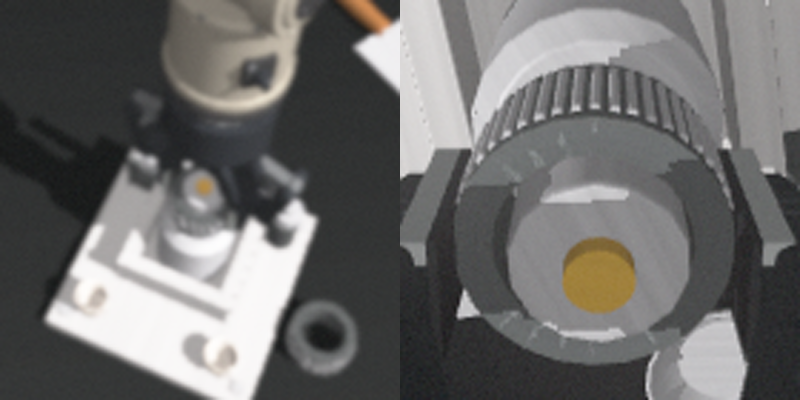

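The collar has begun to drop: TCP z is down 2 mm at low force, with the pads square on the ring. I'll push it home now.

>>> carry_out(deltas=[[[0,0,0.2],0],[[0,0,0.4],0],[[0,0,0.6],0],[[0,0,0.8],0],[[0,0,0.9],0],[[0,0,0.9],0]], newtons=80)

```text
t: 14.1
eef_pos: [0.6299, 0.1379, 0.1019]
tool_rot: [-0.007, -0.639, 0.769, 0.011]
contact_force: [-8.2, 0.2, 26.1]
gripper_width: 0.56
```

>>> carry_out(deltas=[[[0,0,0.3],0],[[0,0,0.4],0],[[0,0,0.4],0],[[0,0,0.4],0]])

```text
t: 14.6
eef_pos: [0.63, 0.1379, 0.1018]
tool_rot: [-0.006, -0.639, 0.769, 0.012]
contact_force: [-12.3, 0.3, 33.6]
gripper_width: 0.561
```

```bash
python3 g.py k4
```

```text
scene 20 [295.35 233.6 ] [0.62888488 0.1362393  0.126     ]
scene crop origin [224 169] x 2.857142857142857
top crop origin [142  85] x 2.857142857142857
wrist 595 [260.95462185 284.77647059] [0.63244984 0.13695754 0.126     ]
wrist crop origin [192 187] x 2.857142857142857
(array([0.62826412, 0.13674195, 0.12242332]), [np.float64(0.001446443007676983), np.float64(0.0014464430076770133)])
14.75 [0.6299911  0.13787087 0.10179095] [-11.42396632   0.47293583  33.19566695]
```

View pics/k4.png

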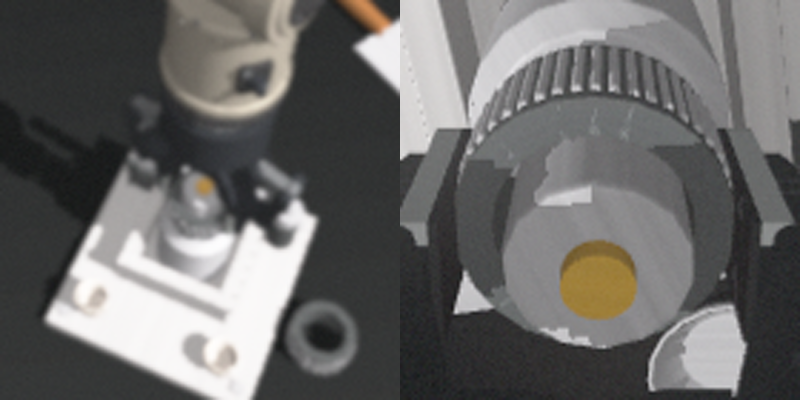

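>>> carry_out(deltas=[[[0,0,0.3],0],[[0,0,0.3],0],[[0,0,0.3],0]])

```text
t: 15.12
eef_pos: [0.63, 0.1378, 0.1019]
tool_rot: [-0.005, -0.639, 0.769, 0.013]
contact_force: [-9.4, -0.1, 28.0]
gripper_width: 0.563
```

```bash
python3 -c "
from h import *
o=readout.get_obs();print(o['t'],o['eef_pos'],o['contact_force'],o['gripper_width']);bot.hand_in()"
```

```text
15.125 [0.62996793 0.13779967 0.1019213 ] [-9.42841947 -0.05366366 27.96186817] 0.5634813403420472
the job is handed in; nothing more can be done
```

The keeper is shut in its detent, the collar is over the pins and pushed home, and I handed the job in at 15.1 s with the gripper still holding the collar. No verdict is given, so success rests on the checks below.

- **Keeper:** I gripped the peg and swung the bar until it met its stop at about 22 N. The wrist picture taken before I went to the collar shows the bar parallel to the plate's edge, with the detent ball free behind it. The keeper was not imaged clearly after that.
- **Collar:** I gripped it and turned it about 100° under a light push of 12–20 N, then it dropped. That is a little more than the 95° the task gave, which is within the ±6° keyway play. Pushed down, it met a firm stop at TCP z = 0.102.
- **Depth:** The tool went down 9.3 mm from the grip height, against the nominal 10 mm. Readings vary by 1–2 mm, and 7.5 mm was needed. Pictures before and after the push show no slip in the pads and the neck standing proud of the collar.
- **At hand-in:** The push was 28 N downward with an 80 N grip setting. There was also a steady sideways force of 9 N, and the tool leaned about 1.5° (0.026 rad).
- **Position disagreement:** The cameras differed by about 3 mm on where the vessel's axis stands. The tool ended about 1.7 mm from my final estimate, and the collar's bore limits its own offset to 1.5 mm.
- **Other things on the bench:** The spare collar, crucibles and dish looked undisturbed in the pictures I viewed. I did not measure their positions or check the bottle, beaker, jar or spatula.

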